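# Lock the skiving press head and gauge its gap

## Task

On the green press, knock the red lock pin fully down with the mallet (not with the fingers), then put the mallet down on the bench, off the press, and let go of it. Lay the blade of the orange-handled taper gauge flat on the steel bed and slide it, straight and near the middle, into the mouth under the sprung plate until it drags snugly, pinched by bed and plate, without lifting the plate more than about 3 mm. Finish while holding the gauge still right there, and leave the jar, tin and spool alone.

Things in the scene. Friction and masses are not known exactly. Their poses are not given: they have to be found in the camera images.
- press: Fixed green press, 170 x 110 mm, yaw varies; origin at table height under it. x axis = the way the gauge slides in; the mouth opens to -x. Steel bed on top, x -75 to +75 mm, 70 mm wide (y), upper surface 60 mm above the table; its first 55 mm (x -75 to -20) lie open before the plate, nothing in front of x = -75
- mouth (a point): Point of the bed surface (60 mm above the table) below the middle of the sprung plate's front edge; axes as press (x into the mouth)
- head: Fixed green head, 46 x 72 mm, on the column at x = +70 mm of the press, its top 135 mm above its origin; an arm 40 mm wide, 100 to 124 mm high, reaches forward to x = -7 mm. Origin that of the press but 0 to 3 mm higher, which sets the gap
- plate (a joint): Lift of the sprung aluminium plate in m: 0 at rest, up to 0.008. Plate 60 x 60 x 12 mm, x -20 to +40 mm of the press, with an upturned lead-in lip 10 mm farther out. Weight and spring press with about 4.5 N at rest plus 1 N per mm of lift; the pinched blade then drags with some 8 to 12 N
- plate_edge (a point): Middle of the plate's lower front edge (behind the lead-in lip); its height above mouth is the gap, 4.5 to 7.5 mm at rest
- pin (a joint): How far the red-capped lock pin is pressed down, in m: 0.000 to 0.003 at the start, 0.012 fully down on its stop. Stiff (needs 6 to 9 N straight down), stays where it is left
- pin_top (a point): Centre of the top of the pin's red cap (18 mm across), on top of the head above the column; at joint 0 it stands 18 mm above the head's top
- mallet: Mallet, 0.3 kg, standing on the lower face of its head: an upright cylinder 48 mm across, 75 mm high, dark with white faces; origin at the centre of the lower face. The wooden handle is level, along -x out to x = -170 mm, 20 mm wide (y), 24 mm tall, centre line 40 mm above the lower face; grip it about 60 mm from the head's axis
- gauge: Taper gauge, 0.12 kg, lying flat: orange handle 80 (x, -40 to +40) x 24 (y) x 28 mm tall, origin under the handle's middle; steel blade 20 mm wide along +x to the tip at x = +140 mm. Underside all flat and flush; 2 mm thick at the tip, 1 mm thicker every 10 mm (12 mm at the handle)
- gauge_tip (a point): Middle of the tip edge of the gauge, on its underside; axes as gauge (x points out of the tip)
- jar: Amber jar, 56 mm across, 85 mm high; bystander, origin under its middle
- tin: Red flat polish tin, 72 mm across, 28 mm high; bystander, origin under its middle
- spool: Blue thread spool, 52 mm across, 58 mm high; bystander, origin under its middle
Not all that is in view belongs to the job. There is more than one size of the mallet; the one meant has the size given above. What is shaped like the gauge but yellow is not meant.

How it is judged:
By the outcome, as a careful person would: the job done as asked, in the order asked, and still so for the second after the job is handed in, while the arm keeps its last pose, push and grip.
It also fails if it takes over 64 s, if anything falls off the work surface, if the arm or the gripper's body presses on something with over 40 N, if the wrist force passes 120 N, or if a joint passes its speed limit or range.

## Robot

A 7-joint arm with a two-finger parallel gripper is mounted at the origin on the work surface. World frame = base frame: x ahead of the robot, y to its left, z up, the work surface at z = 0. Lengths are in mm, angles in rad, forces in N, time in s.
With the tool pointing down it reaches from about 425 to 875 mm from the base axis. Payload 9.9 kg.
Tool frame: the origin (TCP) lies midway between the tips of the shut fingers; the grasp point (between the pads) lies 19 mm behind it (bot.tcp_to_grasp is the distance from the TCP to the grasp point, in mm); z points along the fingers, y is the line along which they close (so a half turn about z gives the same grasp; the last joint's range is limited). The gripper opens to 85 mm and grips with 20 to 120 N. Pads are 22 mm wide; open, the fingers measure 114 mm over their backs; the gripper's body (76 mm by 85 mm) begins 54 mm behind the grasp point. The pads swing forward as they close: fully open they stand 13 mm farther back than shut.
Start: joints at [-1.201, 0.576, 0.025, 1.437, -0.015, 1.129, -0.057], TCP at [295.902, 606.688, 201.089] pointing down, gripper open.
Joint ranges: [-2.76, 2.76], [-0.34, 2.15], [-1.52, 1.57], [0.19, 2.46], [-1.09, 4.23], [0.17, 1.99], [-2.82, 2.82]. Speed limits (rad/s): [2.22, 2.22, 3.01, 3.01, 3.14, 3.14, 3.14].

## Interface

Orientations are given as a 3x3 rotation matrix whose columns are the frame's x, y, z axes.
In Python, from rig import bot gives the robot as it stands.
- The arm moves only by the tool step_arm, never from a script. Its argument "rows" is one flat list of numbers, 7 for each row, row after row: the shift along the tool's x, y, z as a fraction of full scale, then the turn, a rotation vector about the tool's x, y, z as a fraction of full scale, then the opening, from 0 (shut) to 1 (fully open). In form: [dx, dy, dz, rx, ry, rz, hand, dx, dy, dz, rx, ry, rz, hand, ...]. A call has 1 to 12 rows; each row shifts and turns the commanded pose from where the row before left it, along the tool's axes as they then stand; what a row does not reach is not made up. Full scale, the value 1, is 0.25 m for a shift and pi/2 rad for a turn. A row lasts 1/8 s, in which the tool goes at most 62.5 mm and 10.7 degrees, less where a joint would pass 70% of its speed; a pose out of reach is approached as far as the arm can. A call with a number of a shift or a turn outside -1 to 1 is refused whole. A call with a gripper value outside its range is refused whole. The fingers move at their own pace and stop on an object; "force" is the grip in N (left out, the last holds). Time passes only in rows, so rows that do not move let the fingers close. It gives the time, the measured TCP pose, the force, the opening and the grip force at its end, in the units of the state.
- bot.read_state(): the state, without advancing time (a new reading comes with each control period).
- bot.camera(name): name is "scene" or "top"; returns (picture, depth): 400x640x3 uint8, red, green, blue; 400x640 float32, mm along the optical axis (not along the pixel's ray), 0 where there is no reading.
- bot.camera_model(name): a dict with "K" (3x3 intrinsics, pixels), "k1" (the pictures are not rectified: a ray, as slopes to the right and down, at radius r is drawn at 1 + k1 r^2 times it, then the intrinsics apply), "cam_to_world" (4x4, takes a point from camera to world coordinates). Camera axes: x right, y down, z forward; pixel columns grow to the right and rows downward; lengths in mm; the calibration is good to about 2 mm. A picture is of the moment at which its call begins. camera_model takes no time and is no camera call.
- bot.job_done(): hands the job in; it is judged then, once.
The state is a dict: "time_s": time; "joint_pos": joint angles; "qd": joint speeds; "effort": joint torques, N m; "ee_pos": TCP position; "tool_rot": TCP orientation; "contact_force": force on the tool from outside, world axes, zero at the start; "torque": the same for the moment, N m; "finger_gap": opening from 0.0 (shut) to 1.0 (fully open); "finger_force": force on a finger pad.
Only numpy, scipy, OpenCV 4.12 (cv2) and the standard library are available. Lean on these libraries where they do the work, as an engineer would, in place of code of your own. Each camera call takes 0.05 s, during which the arm holds its last target. There are 200 camera calls.

## Working session

There is one attempt and no reset: what is moved stays moved. The work goes in short steps, Python scripts to look and compute and a tool call to move; the robot and the scene stay as the last step left them, time stands still between calls to the robot, and variables do not carry over. Pictures are saved under pics/ and viewed, at most 10 in all, crops included, and the job is handed in when it is done.

Besides the shell and the picture viewer there is one more tool, called after "Emit:" as name(argument=value, ...) on one line, values as JSON. step_arm: Moves the arm, as the interface text tells. Its arguments: {"type":"object","properties":{"rows":{"type":"array"},"force":{"type":"number"}},"required":["rows"]}

```bash
ls; mkdir -p pics
cat > h.py <<'E'
import numpy as np, cv2
from rig import bot
def snap(n):
    im,d=bot.camera(n); np.savez(f'{n}.npz',im=im,d=d); return im,d
def cloud(n):
    z=np.load(f'{n}.npz'); im,d=z['im'],z['d']; m=bot.camera_model(n)
    K,k1,T=np.array(m['K']),m['k1'],np.array(m['cam_to_world'])
    v,u=np.mgrid[:400,:640]
    pts=np.stack([u.ravel(),v.ravel()],1).astype(float)[:,None]
    r=cv2.undistortPoints(pts,K,np.array([k1,0,0,0.])).reshape(400,640,2)
    P=np.concatenate([r,np.ones((400,640,1))],2)
    W=(P*d[...,None])@T[:3,:3].T+T[:3,3]
    return im,d,W,P@T[:3,:3].T,T[:3,3]
def onplane(n,uv,z):
    im,d,W,R,o=cloud(n); uv=np.atleast_2d(uv); out=[]
    for u,v in uv:
        r=R[int(round(v)),int(round(u))]; out.append(o+r*(z-o[2])/r[2])
    return np.array(out)
E
python3 - <<'E'
from h import *
a,_=snap('scene'); b,_=snap('top')
for n,i in (('scene',a),('top',b)): cv2.imwrite(f'pics/{n}0.png',cv2.cvtColor(i,cv2.COLOR_RGB2BGR))
for n in('scene','top'):
    m=bot.camera_model(n); print(np.round(m['K'],1).tolist(),m['k1'],np.round(m['cam_to_world'],3).tolist())
s=bot.read_state(); print(s['time_s'],s['tool_rot'],s['ee_pos'])
E
```

```text
pics
[[369.6, 0.0, 321.8], [0.0, 369.6, 198.1], [0.0, 0.0, 1.0]] -0.036552993923553316 [[0.265, 0.577, -0.773, 1319.177], [0.964, -0.147, 0.221, -341.893], [0.014, -0.804, -0.595, 794.853], [0.0, 0.0, 0.0, 1.0]]
[[386.0, 0.0, 321.6], [0.0, 386.0, 196.9], [0.0, 0.0, 1.0]] 0.013016496063870083 [[-0.007, -0.995, 0.102, 328.575], [-1.0, 0.008, 0.011, -80.153], [-0.011, -0.102, -0.995, 1175.188], [0.0, 0.0, 0.0, 1.0]]
0.1 [[-8.98808389e-01  4.38341333e-01 -5.96122040e-04]
 [ 4.38341732e-01  8.98807304e-01 -1.39875467e-03]
 [-7.73331430e-05 -1.51851760e-03 -9.99998844e-01]] [295.70545564 606.27428492 200.31879783]
```

View pics/scene0.png

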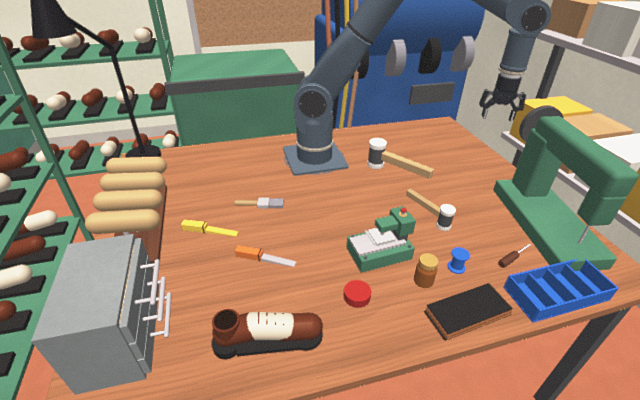

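View pics/top0.png

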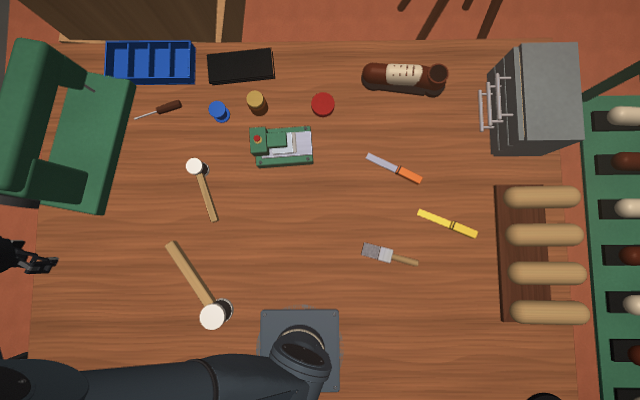

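The scene shows mallets at (446,217) (small) and (377,152) (large), an orange gauge at (262,256), a yellow lookalike at (208,229), and the press at (385,240). In the top view they are at (195,166), (212,317), (393,168), (447,223) and (282,146). The small mallet and the orange gauge fit the description. I'll measure them and confirm in a crop.

```bash
cat > meas.py <<'E'
from h import *
def box(n,u0,v0,u1,v1,f):
    im,d,W,R,o=cloud(n); hsv=cv2.cvtColor(im,cv2.COLOR_RGB2HSV).astype(int)
    m=np.zeros((400,640),bool); m[v0:v1,u0:u1]=True
    m&=f(hsv[...,0],hsv[...,1],hsv[...,2])&(d>0); return m,W
def rect(xy):
    (c,s,a)=cv2.minAreaRect(xy.astype(np.float32)); return np.round(c,1),np.round(s,1),round(a,1)
E
python3 - <<'E'
from meas import *
white=lambda h,s,v:(s<50)&(v>170)
for n,bs in (('top',[(180,150,215,180),(190,298,238,335)]),('scene',[(430,200,460,235),(362,134,395,172)])):
    for b in bs:
        m,W=box(n,*b,white); P=W[m]; zt=np.percentile(P[:,2],90); Q=P[P[:,2]>zt-8]
        print(n,'mallet face',m.sum(),'z',np.percentile(P[:,2],[5,50,95]).round(1),rect(Q[:,:2]),Q.mean(0).round(1))
wood=lambda h,s,v:(v>0)
for n,b in (('top',(185,150,225,228)),('scene',(395,180,460,235))):
    m,W=box(n,*b,wood); m&=(W[...,2]>35)&(W[...,2]<58); P=W[m]; print(n,'handle band',m.sum(),rect(P[:,:2]),np.percentile(P[:,2],[5,50,95]).round(1))
    m,W=box(n,*b,wood); m&=(W[...,2]>62); P=W[m]; print(n,'top',rect(P[:,:2]),P[:,2].max())
orange=lambda h,s,v:(h>=5)&(h<16)&(s>195)&(v>150)
for n,b in (('top',(355,145,430,190)),('scene',(225,238,305,272))):
    m,W=box(n,*b,orange); P=W[m]; print(n,'orange',m.sum(),rect(P[:,:2]),np.percentile(P[:,2],[5,50,95]).round(1))
    m,W=box(n,*b,lambda h,s,v:(s<70)&(v>110)); P=W[m]; print(n,'blade',m.sum(),rect(P[:,:2]),np.percentile(P[:,2],[5,50,95]).round(1))
    m,W=box(n,*b,wood); m&=W[...,2]>4; P=W[m];print(n,'all',rect(P[:,:2]))
for n,b in (('top',(240,115,325,175)),('scene',(335,195,425,275))):
    m,W=box(n,*b,wood); m0=m&(W[...,2]>10)
    P=W[m0]; print(n,'press',rect(P[:,:2]),P[:,2].max())
    for lo,hi in ((30,56),(57,63),(70,90),(118,128),(129,139),(142,160)):
        P=W[m&(W[...,2]>lo)&(W[...,2]<hi)]
        if len(P): print(lo,hi,len(P),rect(P[:,:2]),np.median(P[:,2]).round(1))
    mm,W=box(n,*b,lambda h,s,v:((h<6)|(h>172))&(s>150)); mm&=W[...,2]>100;P=W[mm]; print('red',len(P),P.mean(0),P[:,2].max())
t=cv2.cvtColor(np.load('top.npz')['im'],cv2.COLOR_RGB2BGR); s=cv2.cvtColor(np.load('scene.npz')['im'],cv2.COLOR_RGB2BGR)
A=cv2.resize(t[110:230,180:330],None,fx=3,fy=3,interpolation=2);B=cv2.resize(s[190:270,340:470],None,fx=3,fy=3,interpolation=2);C=cv2.resize(t[145:190,355:430],None,fx=3,fy=3)
o=np.zeros((600,790,3),np.uint8);o[:360,:450]=A;o[360:600,:390]=B;o[:135,460:685]=C
D=cv2.resize(t[290:340,185:240],None,fx=3,fy=3);o[150:300,460:625]=D
cv2.imwrite('pics/crop.png',o)
E
```

```text
top mallet face 203 z [72.1 75.9 79.2] (array([534.5, 301.2]), array([43.3, 45. ]), 48.1) [535.2 301.5  75.8]
top mallet face 494 z [104.1 107.7 110.7] (array([115.9, 230.4]), array([62.9, 65.9]), 87.3) [115.6 230.1 107.7]
scene mallet face 187 z [ 0.7 73.  76.2] (array([539.5, 299.6]), array([47. , 44.5]), 84.5) [541.  299.   73.8]
scene mallet face 225 z [  3.6 103.3 107.8] (array([119.6, 230.4]), array([68.6, 68.9]), 7.6) [122.3 226.6 105.7]
top handle band 437 (array([461.7, 275.6]), array([180.6,  32.8]), 14.9) [38.7 52.  56.1]
top top (array([535.1, 302.1]), array([46.1, 44. ]), 86.2) 80.70625893426745
scene handle band 351 (array([470.8, 269.8]), array([192.5,  36.7]), 19.0) [36.4 48.6 54.1]
scene top (array([578.1, 200.5]), array([ 75.9, 265.4]), 13.0) 157.37135043553917Traceback (most recent call last):
  File "<stdin>", line 13, in <module>
    return _quantile_unchecked(
        a, q, axis, out, overwrite_input, method, keepdims, weights)
    return _ureduce(a,
                    func=_quantile_ureduce_func,
    ...<5 lines>...
                    overwrite_input=overwrite_input,
                    method=method)
    r = func(a, **kwargs)
    result = _quantile(arr,
                       quantiles=q,
    ...<2 lines>...
                       out=out,
                       weights=wgt)
    slices_having_nans = np.isnan(arr[-1, ...])
                                  ~~~^^^^^^^^^
IndexError: index -1 is out of bounds for axis 0 with size 0
```

Run:
```python
from meas import *
wood=lambda h,s,v:(v>0)
im=np.load('top.npz')['im']; print(cv2.cvtColor(im[165:183:4,396:420:5],cv2.COLOR_RGB2HSV)[:, :].reshape(-1,3).tolist())
orange=lambda h,s,v:(h>=5)&(h<16)&(s>165)&(v>200)
for n,b in (('top',(355,145,430,190)),('scene',(225,238,305,272))):
    m,W=box(n,*b,wood); Q=W[m&(W[...,2]>18)]; print(n,'handle z>18',len(Q),rect(Q[:,:2]),np.percentile(Q[:,2],[5,50,95]).round(1))
    m,W=box(n,*b,orange); P=W[m]; print(n,'orange',m.sum()); 
    if len(P):print(rect(P[:,:2]),np.percentile(P[:,2],[5,50,95]).round(1))
    m,W=box(n,*b,lambda h,s,v:(s<70)&(v>110)); P=W[m]; print(n,'blade',m.sum(),rect(P[:,:2]),np.percentile(P[:,2],[5,50,95]).round(1))
for n,b in (('top',(240,115,325,175)),('scene',(335,195,425,275))):
    m,W=box(n,*b,wood); m0=m&(W[...,2]>10)
    P=W[m0]; print(n,'press',rect(P[:,:2]),P[:,2].max())
    for lo,hi in ((30,56),(57,63),(70,90),(118,128),(129,139),(142,160)):
        P=W[m&(W[...,2]>lo)&(W[...,2]<hi)]
        if len(P)>3: print(lo,hi,len(P),rect(P[:,:2]),np.median(P[:,2]).round(1))
    mm,W=box(n,*b,lambda h,s,v:((h<6)|(h>172))&(s>150)); mm&=W[...,2]>100;P=W[mm]; print('red',len(P),P.mean(0),P[:,2])
t=cv2.cvtColor(np.load('top.npz')['im'],cv2.COLOR_RGB2BGR); s=cv2.cvtColor(np.load('scene.npz')['im'],cv2.COLOR_RGB2BGR)
A=cv2.resize(t[110:230,180:330],None,fx=3,fy=3,interpolation=2);B=cv2.resize(s[190:270,340:470],None,fx=3,fy=3,interpolation=2);C=cv2.resize(t[145:190,355:430],None,fx=3,fy=3)
o=np.zeros((600,790,3),np.uint8);o[:360,:450]=A;o[360:600,:390]=B;o[:135,460:685]=C
D=cv2.resize(t[290:340,185:240],None,fx=3,fy=3);o[150:300,460:625]=D
cv2.imwrite('pics/crop.png',o)
```

```text
[[8, 83, 162], [12, 140, 133], [11, 148, 152], [11, 148, 152], [11, 149, 152], [0, 28, 136], [11, 179, 232], [11, 180, 217], [11, 149, 151], [11, 149, 151], [10, 154, 48], [11, 177, 235], [11, 179, 228], [11, 181, 228], [11, 158, 166], [11, 149, 159], [11, 152, 146], [10, 187, 142], [11, 179, 229], [11, 181, 227], [11, 148, 143], [12, 149, 142], [11, 147, 142], [11, 173, 100], [11, 185, 218]]
top handle z>18 222 (array([ 512.8, -329.5]), array([79.3, 23.9]), 62.2) [23.  27.9 31.5]
top orange 159
(array([ 511.9, -330.7]), array([76.5, 20.8]), 63.9) [25.2 28.  31.6]
top blade 236 (array([ 554.2, -250.7]), array([99., 22.]), 63.1) [ 0.1  7.2 13.3]
scene handle z>18 209 (array([ 514.3, -332.4]), array([78.7, 26. ]), 60.7) [19.4 27.8 31. ]
scene orange 163
(array([ 505.5, -334.3]), array([87.7, 49.1]), 70.2) [21.3 28.1 31.1]
scene blade 232 (array([ 552.4, -250.8]), array([99.4, 33.4]), 59.7) [-1.5  5.3 13.5]
top press (array([621. ,  29.5]), array([211. , 165.2]), 89.5) 159.16968656941776
30 56 695 (array([600.1,  46.2]), array([111.2, 169.5]), 4.1) 50.3
57 63 386 (array([600.5,  40.7]),
[... 820 characters left out ...]
43553917
30 56 922 (array([528.5, 100.4]), array([225.3, 387.5]), 61.4) 48.7
57 63 472 (array([660.,  33.]), array([165. , 173.8]), 86.1) 59.4
70 90 430 (array([641.3,  75.4]), array([198.9,  96.1]), 41.2) 78.6
118 128 263 (array([609.4,  71.9]), array([79.3, 89.6]), 20.9) 125.6
129 139 252 (array([598.8,  97.8]), array([72.3, 56.4]), 3.6) 136.8
142 160 33 (array([596.2, 102. ]), array([19.5, 14.9]), 15.1) 153.0
red 18 [597.23596893 103.81830009 154.77961621] [155.03940968 152.95733326 156.28124071 154.08040159 152.95564247
 153.48925928 154.28105159 154.94069907 153.46677436 154.0847376
 155.66614847 156.28547847 157.37135044 155.31770575 155.0285268
 156.53439567 153.04551153 155.20742503]
```

View pics/crop.png

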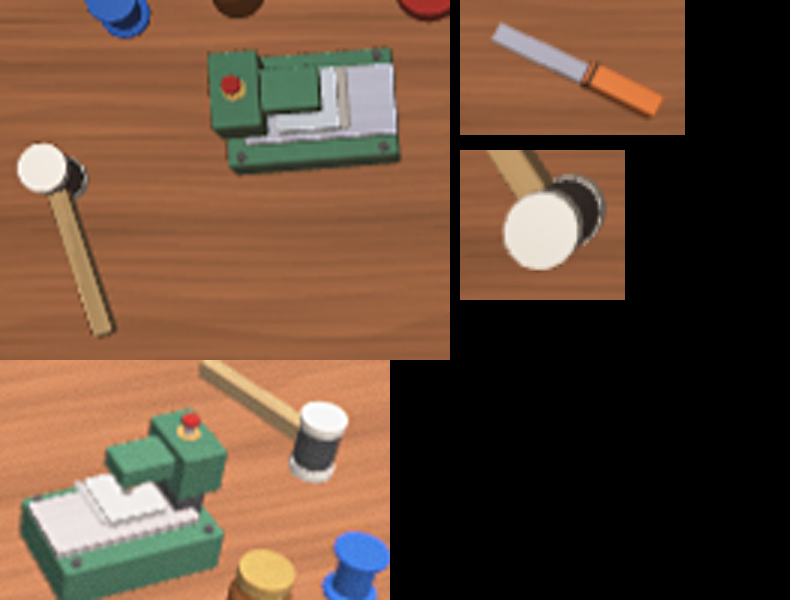

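The crop confirms the small mallet: its face is about 45 mm across and 75 mm high, where the other is about 66 mm across and 107 mm high. It also confirms the orange gauge with its steel blade, and the press mouth opening to the right in the top view (-y). Next I'll refine the angles and plan.

```bash
cat > plan.py <<'E'
from h import *
from scipy.spatial.transform import Rotation as Ro
def plan(p,yang):
    "shift in current tool axes, then turn, as fractions of full scale; yang = world angle (deg) of tool y"
    s=bot.read_state(); R=np.array(s['tool_rot']); q=np.array(s['ee_pos'])
    y=np.array([np.cos(np.radians(yang)),np.sin(np.radians(yang)),0]); z=np.array([0,0,-1.]); x=np.cross(y,z)
    T=np.stack([x,y,z],1)
    print('t',s['time_s'],'at',q.round(1),'yang',np.degrees(np.arctan2(R[1,1],R[0,1])).round(2),'F',np.round(s['contact_force'],1),'gap',round(s['finger_gap'],3))
    print('shift now-axes',(R.T@(np.array(p)-q)/250).round(3),'shift in target-axes',(T.T@(np.array(p)-q)/250).round(3),'turn',(Ro.from_matrix(R.T@T).as_rotvec()/(np.pi/2)).round(3))
E
python3 - <<'E'
from meas import *
from plan import plan
wood=lambda h,s,v:(v>0)
def axis(P):
    c=P.mean(0);u,s,vt=np.linalg.svd(P-c);return c.round(1),np.degrees(np.arctan2(vt[0,1],vt[0,0])).round(2)
for n,b in (('top',(185,150,225,228)),('scene',(395,180,460,235))):
    m,W=box(n,*b,wood); m&=(W[...,2]>46)&(W[...,2]<58)&(np.hypot(W[...,0]-537,W[...,1]-300)>35)&(W[...,1]>200); P=W[m]; print(n,'handle',len(P),axis(P[:,:2]),rect(P[:,:2]),np.median(P[:,2]))
for n,b in (('top',(355,145,430,190)),('scene',(225,238,305,272))):
    m,W=box(n,*b,wood); im=np.load(n+'.npz')['im'].astype(int)
    hs=cv2.cvtColor(im.astype(np.uint8),cv2.COLOR_RGB2HSV)
    k=m&((W[...,2]>19)|((hs[...,1]<70)&(hs[...,2]>110)&(W[...,2]<16)))
    print(n,'gauge',axis(W[k][:,:2]),rect(W[k][:,:2]))
for n,b in (('top',(265,115,325,175)),('scene',(335,195,425,275))):
    m,W=box(n,*b,lambda h,s,v:(s<45)&(v>130)); m&=(abs(W[...,0]-600)<60)&(abs(W[...,1]-35)<90)
    for lo,hi in ((54,66),(72,86)):
        P=W[m&(W[...,2]>lo)&(W[...,2]<hi)]; print(n,'bed/plate',lo,len(P),rect(P[:,:2]),np.median(P[:,2]).round(1))
plan([400,400,200],106)
E
```

```text
top handle 324 (array([438.5, 266.7]), np.float64(-160.56)) (array([439.9, 267.1]), array([134.7,  21.9]), 18.6) 52.42982426428648
scene handle 164 (array([443.1, 264.1]), np.float64(19.45)) (array([440.6, 265.6]), array([130.5,  25.1]), 19.8) 50.42491474830342
top gauge (array([ 533.6, -288.6]), np.float64(-117.84)) (array([ 535.8, -285.8]), array([178.2,  23.9]), 62.2)
scene gauge (array([ 537.8, -290.4]), np.float64(63.8)) (array([ 533.4, -286. ]), array([178.8,  34.6]), 63.3)
top bed/plate 54 440 (array([600. ,  31.1]), array([ 69.5, 138.7]), 4.9) 60.6
top bed/plate 72 280 (array([599.9,  40.9]), array([60.1, 70.7]), 3.8) 79.6
scene bed/plate 54 501 (array([602.7,  36.2]), array([ 72.7, 155.6]), 3.9) 59.2
scene bed/plate 72 314 (array([603. ,  38.3]), array([61.9, 71.7]), 1.9) 78.4
t 0.1 at [295.7 606.3 200.3] yang 64.0 F [-0.3  0.4  0.2] gap 1.001
shift now-axes [-0.737 -0.559  0.002] shift in target-axes [-0.174 -0.908  0.001] turn [-0.001 -0.    -0.467]
```

Emit:
step_arm(rows=[-0.085, -0.165, 0, 0, 0, 0, 1, -0.085, -0.165, 0, 0, 0, 0, 1, -0.085, -0.165, 0, 0, 0, 0, 1, -0.085, -0.165, 0, 0, 0, 0, 1, 0, 0, 0, 0, 0, -0.1, 1, 0, 0, 0, 0, 0, -0.1, 1, 0, 0, 0, 0, 0, -0.1, 1, 0, 0, 0, 0, 0, -0.1, 1, 0, 0, 0, 0, 0, -0.1, 1, 0, 0, 0, 0, 0, 0, 1])

```text
time_s: 1.35
ee_pos: [300.0, 420.8, 200.9]
tool_rot: [[-0.946, -0.324, -0.0], [-0.324, 0.946, -0.0], [0.001, -0.0, -1.0]]
contact_force: [-0.2, -0.4, 0.2]
finger_gap: 1.0
finger_force: 0.0
```

```bash
python3 -c "
from plan import *
plan([480.4,280.6,150],109.5)"
```

```text
t 1.35 at [300.  420.8 200.9] yang 108.93 F [-0.2 -0.4  0.2] gap 1.0
shift now-axes [-0.501 -0.765  0.203] shift in target-axes [-0.493 -0.77   0.203] turn [-0.    -0.    -0.006]
```

Emit:
step_arm(rows=[-0.083, -0.128, 0.02, 0, 0, -0.006, 1, -0.083, -0.128, 0.03, 0, 0, 0, 1, -0.083, -0.128, 0.03, 0, 0, 0, 1, -0.083, -0.128, 0.04, 0, 0, 0, 1, -0.083, -0.128, 0.04, 0, 0, 0, 1, -0.083, -0.128, 0.04, 0, 0, 0, 1, 0, 0, 0, 0, 0, 0, 1])

```text
time_s: 2.22
ee_pos: [483.2, 278.4, 150.1]
tool_rot: [[-0.945, -0.326, -0.0], [-0.326, 0.945, -0.002], [0.001, -0.002, -1.0]]
contact_force: [-0.3, 1.3, -0.1]
finger_gap: 1.005
finger_force: 0.0
```

```bash
python3 -c "
from plan import *
plan([480.4,280.6,20],109.5)
a,_=snap('scene');b,_=snap('top')
o=np.zeros((420,790,3),np.uint8);o[:300,:390]=cv2.resize(a[110:260,360:555],None,fx=2,fy=2);o[:400,395:785]=cv2.resize(b[110:310,150:345],None,fx=2,fy=2)
cv2.imwrite('pics/c2.png',o[...,::-1])"
```

```text
t 2.225 at [483.2 278.4 150.1] yang 109.03 F [-0.3  1.3 -0.1] gap 1.005
shift now-axes [0.007 0.013 0.52 ] shift in target-axes [0.008 0.012 0.52 ] turn [-0.001 -0.001 -0.005]
```

View pics/c2.png

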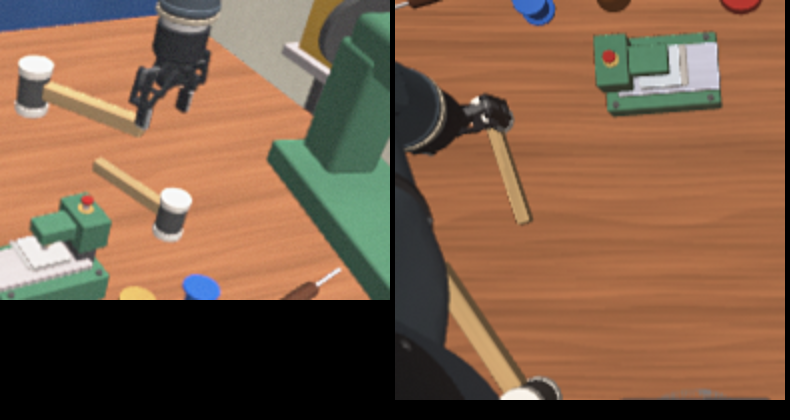

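The gripper is above the handle near the head, at top-crop (495,112), and nothing has been touched. I'll descend and grip.

Emit:
step_arm(rows=[0.008, 0.012, 0.1, 0, 0, -0.005, 1, 0, 0, 0.12, 0, 0, 0, 1, 0, 0, 0.12, 0, 0, 0, 1, 0, 0, 0.1, 0, 0, 0, 1, 0, 0, 0.08, 0, 0, 0, 1, 0, 0, 0, 0, 0, 0, 0, 0, 0, 0, 0, 0, 0, 0, 0, 0, 0, 0, 0, 0, 0, 0, 0, 0, 0, 0, 0, 0, 0, 0, 0, 0, 0, 0, 0], force=100)

```text
time_s: 3.58
ee_pos: [478.6, 283.8, 21.5]
tool_rot: [[-0.94, -0.342, 0.001], [-0.342, 0.94, 0.0], [-0.001, 0.0, -1.0]]
contact_force: [-0.9, -0.5, 0.8]
finger_gap: -0.0
finger_force: 0.7
```

```bash
python3 -c "
from h import *
print(bot.read_state()['finger_gap'])
a,_=snap('scene');b,_=snap('top')
o=np.zeros((600,790,3),np.uint8);o[:400,:390]=cv2.resize(a[150:250,400:498],(390,400));o[:400,395:785]=cv2.resize(b[140:240,150:248],(390,400))
cv2.imwrite('pics/c3.png',o[...,::-1])"
```

```text
-0.00029982323280228874
```

View pics/c3.png

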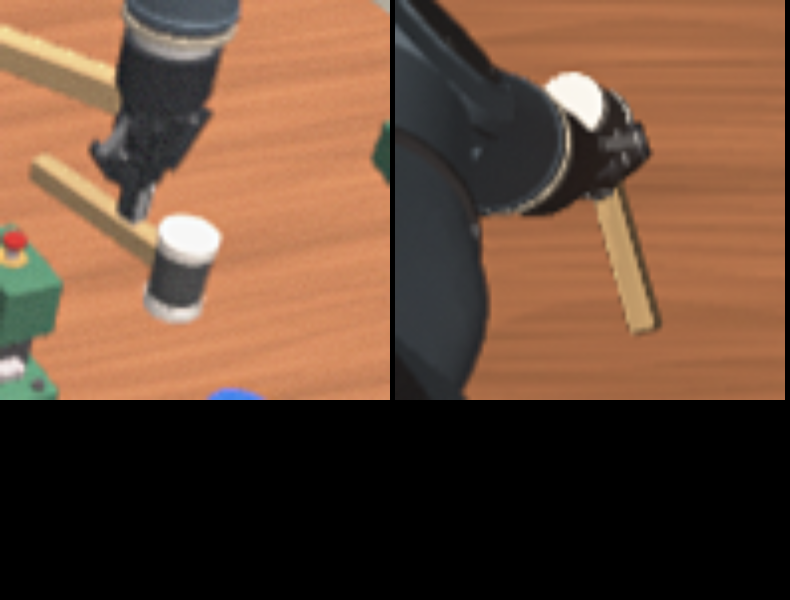

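The fingers have shut beside or above the handle: the tips are at scene pixel (433,203), and the handle passes behind them. I'll compare where the tips really are with what the state says.

Run:
```python
from h import *
for n in('scene','top'):
    im,d,W,R,o=cloud(n); m=bot.camera_model(n); T=np.array(m['cam_to_world'])
    p=cv2.projectPoints(np.array([[478.6,283.8,21.5],[480.4,280.6,40]]),cv2.Rodrigues(T[:3,:3].T)[0],-T[:3,:3].T@T[:3,3],np.array(m['K']),np.array([m['k1'],0,0,0.]))[0]
    print(n,p.reshape(-1,2).round(1))
    if n=='scene':
        for v in range(190,210,2): print(v,[(u,W[v,u].round(0).astype(int).tolist(),im[v,u].sum()) for u in (428,431,434,437)])
```

```text
scene [[430.8 211.3]
 [431.2 207.4]]
190 [(428, [514, 229, 143], np.uint64(154)), (431, [508, 244, 137], np.uint64(190)), (434, [488, 270, 118], np.uint64(141)), (437, [500, 272, 127], np.uint64(126))]
192 [(428, [511, 233, 133], np.uint64(135)), (431, [503, 249, 125], np.uint64(163)), (434, [474, 282, 99], np.uint64(165)), (437, [500, 274, 118], np.uint64(145))]
194 [(428, [499, 243, 115], np.uint64(142)), (431, [503, 251, 116], np.uint64(161)), (434, [492, 270, 106], np.uint64(170)), (437, [496, 279, 107], np.uint64(142))]
196 [(428, [373, 335, 1], np.uint64(412)), (431, [502, 253, 108], np.uint64(140)), (434, [498, 268, 102], np.uint64(138)), (437, [493, 282, 96], np.uint64(258))]
198 [(428, [380, 331, -2], np.uint64(436)), (431, [481, 270, 82], np.uint64(157)), (434, [491, 275, 88], np.uint64(179)), (437, [490, 287, 85], np.uint64(311))]
200 [(428, [450, 283, 49], np.uint64(567)), (431, [484, 270, 76], np.uint64(150)), (434, [490, 277, 79], np.uint64(248)), (437, [491, 288, 77], np.uint64(388))]
202 [(428, [460, 277, 49], np.uint64(588)), (431, [480, 275, 64], np.uint64(142)), (434, [492, 278, 71], np.uint64(371)), (437, [488, 292, 67], np.uint64(464))]
204 [(428, [472, 271, 50], np.uint64(458)), (431, [486, 272, 60], np.uint64(296)), (434, [492, 280, 63], np.uint64(377)), (437, [421, 346, -2], np.uint64(458))]
206 [(428, [475, 271, 44], np.uint64(300)), (431, [484, 275, 50], np.uint64(455)), (434, [492, 282, 54], np.uint64(554)), (437, [488, 296, 48], np.uint64(549))]
208 [(428, [476, 272, 36], np.uint64(313)), (431, [489, 274, 45], np.uint64(310)), (434, [500, 277, 53], np.uint64(479)), (437, [500, 289, 51], np.uint64(580))]
top [[205.1 187.2]
 [204.2 185.8]]
```

The depth puts the shut tips at z≈60, above the handle, while the state says 21.5. I'll lift and check the TCP offset in free space.

Emit:
step_arm(rows=[0, 0, -0.1, 0, 0, 0, 0, 0, 0, -0.15, 0, 0, 0, 0, 0, 0, -0.15, 0, 0, 0, 0, 0, 0, 0, 0, 0, 0, 0, 0, 0, 0, 0, 0, 0, 0])

```text
time_s: 4.3
ee_pos: [478.2, 283.5, 120.7]
tool_rot: [[-0.94, -0.342, -0.0], [-0.342, 0.94, -0.0], [0.0, -0.0, -1.0]]
contact_force: [0.2, 0.1, -0.3]
finger_gap: 0.001
finger_force: 0.0
```

Run:
```python
from h import *
s=bot.read_state(); q=np.array(s['ee_pos']); print(q,s['finger_gap'])
for n in('scene','top'):
    snap(n); im,d,W,R,o=cloud(n); m=bot.camera_model(n); T=np.array(m['cam_to_world'])
    p=cv2.projectPoints(np.array([q,q+[0,0,40]]),cv2.Rodrigues(T[:3,:3].T)[0],-T[:3,:3].T@T[:3,3],np.array(m['K']),np.array([m['k1'],0,0,0.]))[0].reshape(-1,2)
    print(n,p.round(1))
    k=(np.hypot(W[...,0]-q[0],W[...,1]-q[1])<45)&(W[...,2]>85)&(W[...,2]<q[2]+90)&(im.sum(2)<450)
    P=W[k]; print(len(P)); 
    for lo in range(90,220,10):
        Q=P[(P[:,2]>=lo)&(P[:,2]<lo+10)]
        if len(Q): print(lo,len(Q),Q.mean(0).round(0),Q.std(0).round(0))
    u,v=p[0].astype(int); u=min(max(u,50),590); v=min(max(v,60),340)
    cv2.imwrite(f'pics/l_{n}.png',cv2.resize(im[v-50:v+50,u-50:u+50,::-1],(400,400)))
a=cv2.imread('pics/l_scene.png');b=cv2.imread('pics/l_top.png');cv2.imwrite('pics/l.png',np.hstack([a,b]))
```

```text
[478.15141891 283.45159476 120.71598874] 0.0007330227506283764
scene [[436.4 187.1]
 [438.9 176.8]]
158
150 15 [486. 278. 156.] [5. 6. 3.]
160 23 [487. 276. 166.] [5. 7. 3.]
170 20 [487. 277. 175.] [4. 8. 2.]
180 20 [488. 277. 184.] [5. 7. 3.]
190 24 [490. 279. 197.] [ 6. 17.  3.]
200 51 [489. 280. 204.] [ 8. 22.  3.]
210 5 [488. 284. 210.] [12. 30.  0.]
top [[194.  182.8]
 [188.9 180.7]]
72
150 4 [471. 277. 157.] [3. 4. 1.]
160 10 [472. 276. 165.] [4. 6. 2.]
170 11 [472. 275. 175.] [3. 4. 3.]
180 6 [469. 280. 185.] [3. 6. 3.]
190 10 [470. 275. 197.] [5. 8. 2.]
200 27 [480. 259. 207.] [5. 8. 2.]
210 4 [482. 259. 210.] [2. 2. 0.]
```

View pics/l.png

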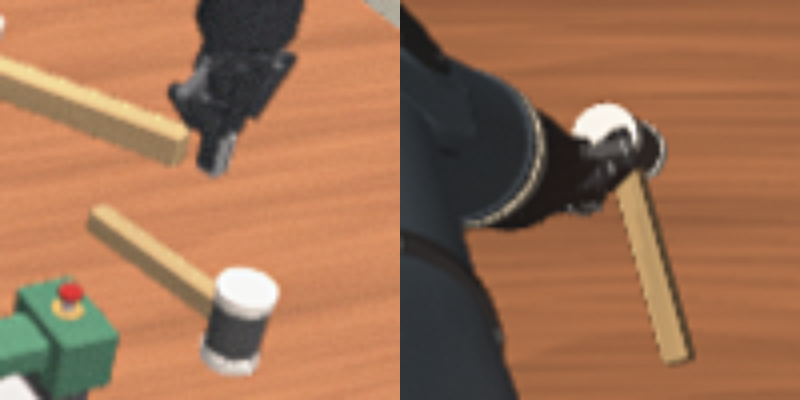

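Run:
```python
from h import *
q=np.array(bot.read_state()['ee_pos'])
for n in('scene','top'):
    im,d,W,R,o=cloud(n)
    k=(np.hypot(W[...,0]-q[0],W[...,1]-q[1])<45)&(W[...,2]>82)&(W[...,2]<165)
    P=W[k]; print(n,len(P),np.sort(P[:,2])[:12].round(0))
    vv,uu=np.nonzero(k)
    for v in np.unique(vv)[-5:]: print(v,uu[vv==v],W[v,uu[vv==v],2].round(0), im[v,uu[vv==v]].sum(1))
s=bot.read_state(); print({k:np.round(s[k],3).tolist() for k in('joint_pos','effort','contact_force')}, bot.tcp_to_grasp)
```

```text
scene 25 [152. 153. 153. 153. 155. 156. 156. 156. 157. 157. 157. 159.]
177 [435 437] [163. 165.] [203 139]
178 [435 436 440 441 442 443] [157. 162. 161. 165. 162. 160.] [296 179 389 407 329 452]
179 [435 436 437 438 439 440 441 442] [153. 155. 159. 160. 159. 163. 162. 157.] [425 331 222 194 286 386 380 372]
180 [437 438 439 440 441 442] [153. 159. 156. 156. 157. 153.] [371 327 365 405 411 389]
181 [439 440] [152. 156.] [398 409]
top 10 [156. 157. 158. 159. 162. 163. 163. 164. 164. 164.]
181 [194] [164.] [188]
182 [192 193] [163. 159.] [106 150]
183 [192 193] [162. 158.] [198 236]
184 [191 192] [163. 156.] [204 260]
185 [187 188 189] [164. 164. 157.] [243 206 213]
{'joint_pos': [-0.549, 0.488, -0.104, 1.857, 0.067, 0.802, 1.232], 'effort': [0.033, -64.952, 0.09, -22.891, 0.013, -0.002, -0.001], 'contact_force': [-0.231, -1.169, -0.17]} 18.700000000000003
```

Run:
```python
from h import *
im=cv2.imread('pics/scene0.png'); m=bot.camera_model('scene'); T=np.array(m['cam_to_world'])
q=np.array([295.8,606.4,200.5]); y=np.array([.438,.899,0])
P=np.array([q+s*43*y+[0,0,h] for h in(0,13,31,44) for s in(-1,1)])
p=cv2.projectPoints(P,cv2.Rodrigues(T[:3,:3].T)[0],-T[:3,:3].T@T[:3,3],np.array(m['K']),np.array([m['k1'],0,0,0.]))[0].reshape(-1,2)
print(p.round(1).tolist())
c=cv2.resize(im[70:130,460:540],None,fx=8,fy=8)
for i,(u,v) in enumerate(p): cv2.circle(c,(int((u-460)*8),int((v-70)*8)),4,[(0,0,255),(0,255,255),(0,255,0),(255,0,255)][i//2],2)
cv2.imwrite('pics/t0.png',c)
```

```text
[[481.3, 128.8], [505.3, 131.1], [482.3, 125.6], [506.4, 127.9], [483.6, 121.0], [507.9, 123.4], [484.5, 117.8], [509.0, 120.1]]
```

View pics/t0.png

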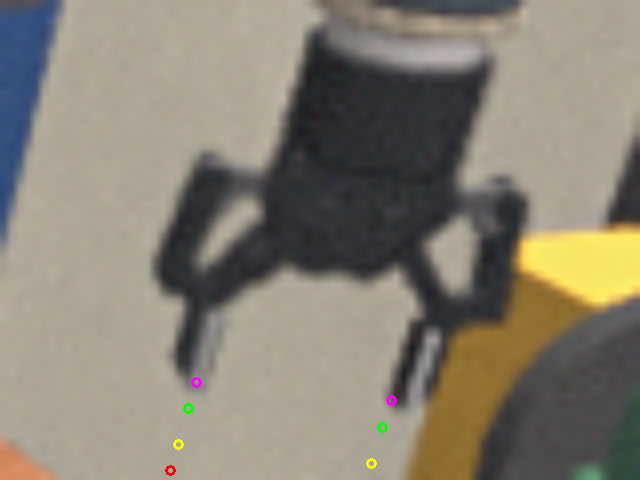

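The start picture shows the same offset: the open tips match the reading +44 mm (31 + the 13 mm swing), with no sideways error. So the true tips are the reading +31 mm along the tool, and I'll correct for that and re-grip at a reading of z ≈ -9.

Emit:
step_arm(rows=[-0.005, -0.014, 0, 0, 0, 0, 1, 0, 0, 0, 0, 0, 0, 1, 0, 0, 0, 0, 0, 0, 1, 0, 0, 0.1, 0, 0, 0, 1, 0, 0, 0.12, 0, 0, 0, 1, 0, 0, 0.12, 0, 0, 0, 1, 0, 0, 0.1, 0, 0, 0, 1, 0, 0, 0.08, 0, 0, 0, 1, 0, 0, 0, 0, 0, 0, 0, 0, 0, 0, 0, 0, 0, 0, 0, 0, 0, 0, 0, 0, 0, 0, 0, 0, 0, 0, 0, 0], force=110)

```text
time_s: 5.9
ee_pos: [481.0, 281.1, -7.9]
tool_rot: [[-0.94, -0.342, 0.001], [-0.342, 0.94, 0.001], [-0.001, 0.0, -1.0]]
contact_force: [-1.9, -1.0, 8.0]
finger_gap: 0.215
finger_force: 107.1
```

Emit:
step_arm(rows=[0, 0, -0.05, 0, 0, 0, 0, 0, 0, -0.12, 0, 0, 0, 0, 0, 0, -0.12, 0, 0, 0, 0, 0, 0, -0.12, 0, 0, 0, 0, 0, 0, -0.12, 0, 0, 0, 0, 0, 0, -0.12, 0, 0, 0, 0, 0, 0, -0.11, 0, 0, 0, 0, 0, 0, 0, 0, 0, 0, 0, 0, 0, 0, 0, 0, 0, 0])

```text
time_s: 7.02
ee_pos: [480.2, 280.4, 180.6]
tool_rot: [[-0.94, -0.342, -0.001], [-0.342, 0.94, -0.001], [0.001, -0.0, -1.0]]
contact_force: [-0.7, -0.5, -3.7]
finger_gap: 0.213
finger_force: 107.6
```

```bash
cat > mal.py <<'E'
from meas import *
from plan import plan
s=bot.read_state(); q=np.array(s['ee_pos']); R=np.array(s['tool_rot'])
for n in('scene','top'):
    snap(n); m,W=box(n,0,0,640,400,lambda h,s_,v:(s_<50)&(v>150))
    g=q-R[:,0]*58
    m&=(np.hypot(W[...,0]-g[0],W[...,1]-g[1])<60)&(W[...,2]>60)&(W[...,2]<q[2]+130)
    P=W[m]; zt=np.percentile(P[:,2],85); Q=P[P[:,2]>zt-12]; lo=P[P[:,2]<zt-45]
    print(n,len(Q),'top face',Q.mean(0).round(1),rect(Q[:,:2]),'low',len(lo),lo[:,2].min().round(1) if len(lo) else '')
    c=Q-Q.mean(0); print('normal',np.linalg.svd(c)[2][2].round(2))
print('expect head',g.round(1))
E
python3 mal.py; python3 -c "
from plan import *
plan([539,84,190],109.5)"
```

```text
scene 143 top face [541.9 294.9 261.3] (array([537.4, 296.8]), array([43.1, 44.8]), 61.2) low 66 188.7
normal [ 0.12 -0.08  0.99]
top 137 top face [541.6 292.7 263.4] (array([541.5, 291.6]), array([44.3, 22. ]), 48.1) low 5 202.2
normal [ 0.   -0.03 -1.  ]
expect head [534.7 300.2 180.5]
t 7.125 at [480.  280.3 180. ] yang 109.99 F [-0.3  0.2 -3.6] gap 0.214
shift now-axes [ 0.047 -0.819 -0.039] shift in target-axes [ 0.04  -0.819 -0.04 ] turn [-0.    -0.001  0.005]
```

Emit:
step_arm(rows=[0.009, -0.1, 0, 0, 0, 0, 0, 0.009, -0.16, 0, 0, 0, 0, 0, 0.009, -0.16, 0, 0, 0, 0, 0, 0.009, -0.16, 0, 0, 0, 0, 0, 0.01, -0.13, 0, 0, 0, 0, 0, 0, -0.1, 0, 0, 0, 0, 0, 0, 0, 0, 0, 0, 0, 0, 0, 0, 0, 0, 0, 0, 0])

```text
time_s: 8.12
ee_pos: [538.6, 87.2, 180.4]
tool_rot: [[-0.94, -0.342, -0.001], [-0.342, 0.94, 0.0], [0.001, 0.001, -1.0]]
contact_force: [-0.5, -0.2, -3.1]
finger_gap: 0.215
finger_force: 107.8
```

```bash
python3 mal.py
python3 - <<'E'
from meas import *
from plan import plan
plan([538.5,86,153],110)
for n,b in (('top',(240,105,325,175)),('scene',(335,175,435,275))):
    mm,W=box(n,*b,lambda h,s,v:((h<6)|(h>172))&(s>150)); mm&=W[...,2]>100;P=W[mm]
    if len(P): print(n,'red',len(P),P.mean(0))
im=np.load('scene.npz')['im']; cv2.imwrite('pics/p1.png',cv2.resize(im[150:280,330:460,::-1],None,fx=4,fy=4))
E
```

```text
scene 190 top face [600.4 102.7 260.7] (array([596.5, 104.4]), array([45.5, 45.8]), 73.7) low 189 60.0
normal [ 0.13 -0.05  0.99]
top 48 top face [576.7  62.   80.5] (array([575.8,  61.4]), array([15.5, 26.6]), 1.6) low 0 
normal [-0.   -0.06 -1.  ]
expect head [593.1 107.  180.3]
t 8.225 at [538.7  87.7 180.7] yang 110.08 F [-0.1  1.2 -3.4] gap 0.215
shift now-axes [ 0.003 -0.006  0.111] shift in target-axes [ 0.003 -0.006  0.111] turn [ 0.    -0.     0.001]
scene red 18 [596.76378542 104.11563627 154.36058104]
```

View pics/p1.png

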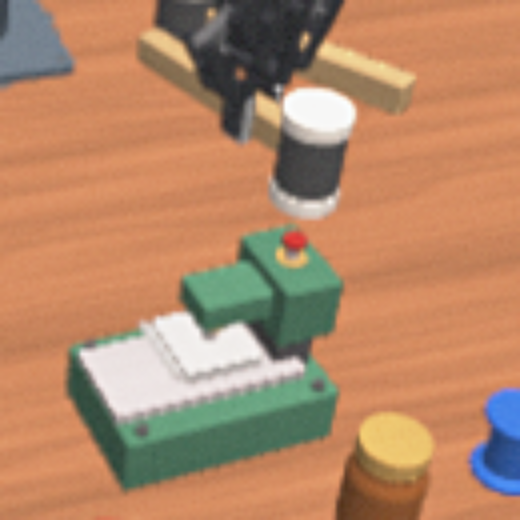

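The mallet head is centred over the red pin at crop (293,240), level and about 31 mm above it. I'll lower it now.

Emit:
step_arm(rows=[0, 0, 0.05, 0, 0, 0, 0, 0, 0, 0.06, 0, 0, 0, 0, 0, 0, 0.012, 0, 0, 0, 0, 0, 0, 0.012, 0, 0, 0, 0, 0, 0, 0.012, 0, 0, 0, 0, 0, 0, 0, 0, 0, 0, 0], force=120)

```text
time_s: 8.98
ee_pos: [539.3, 86.7, 144.7]
tool_rot: [[-0.94, -0.342, 0.0], [-0.342, 0.94, 0.0], [-0.0, -0.0, -1.0]]
contact_force: [-0.4, 0.1, -2.5]
finger_gap: 0.212
finger_force: 118.0
```

Emit:
step_arm(rows=[0, 0, 0.012, 0, 0, 0, 0, 0, 0, 0.012, 0, 0, 0, 0, 0, 0, 0, 0, 0, 0, 0])

```text
time_s: 9.35
ee_pos: [539.5, 86.7, 138.6]
tool_rot: [[-0.94, -0.342, 0.001], [-0.342, 0.94, 0.0], [-0.001, -0.0, -1.0]]
contact_force: [-0.9, -0.1, 2.1]
finger_gap: 0.206
finger_force: 118.4
```

Emit:
step_arm(rows=[0, 0, 0.012, 0, 0, 0, 0, 0, 0, 0.008, 0, 0, 0, 0, 0, 0, 0, 0, 0, 0, 0])

```text
time_s: 9.72
ee_pos: [539.3, 86.5, 135.2]
tool_rot: [[-0.94, -0.342, 0.001], [-0.342, 0.94, 0.0], [-0.001, -0.0, -1.0]]
contact_force: [-11.4, -2.5, 22.8]
finger_gap: 0.212
finger_force: 121.9
```

Emit:
step_arm(rows=[0, 0, -0.08, 0, 0, 0, 0, 0, 0, -0.1, 0, 0, 0, 0, 0, 0, -0.1, 0, 0, 0, 0, 0, 0, 0, 0, 0, 0, 0])

```text
time_s: 10.22
ee_pos: [540.3, 86.8, 204.5]
tool_rot: [[-0.94, -0.342, 0.003], [-0.342, 0.94, 0.001], [-0.003, -0.0, -1.0]]
contact_force: [-0.4, 0.2, -3.0]
finger_gap: 0.214
finger_force: 117.7
```

```bash
python3 mal.py
python3 - <<'E'
from meas import *
from plan import plan
plan([480,260,182],110)
n,b='scene',(335,175,435,275)
mm,W=box(n,*b,lambda h,s,v:((h<6)|(h>172))&(s>150)); mm&=W[...,2]>100;P=W[mm]
vv,uu=np.nonzero(mm);print(n,'red',len(P),P.mean(0),np.sort(P[:,2]).round(0),uu.mean(),vv.min(),vv.max(),vv.mean())
m,W=box(n,*b,lambda h,s,v:(v>0)); P=W[m&(W[...,2]>129)&(W[...,2]<141)&(abs(W[...,0]-598)<40)]; print('head top',np.median(P[:,2]))
E
```

```text
scene 201 top face [601.9 101.8 284.9] (array([597.9, 104.6]), array([46.3, 47.3]), 65.3) low 190 60.1
normal [ 0.13 -0.06  0.99]
top 50 top face [577.   63.   80.3] (array([575.9,  61.5]), array([26.3, 16.1]), 88.6) low 0 
normal [-0.06 -0.06 -1.  ]
expect head [594.8 106.6 204.6]
t 10.325 at [538.8  86.5 202.5] yang 109.99 F [ 0.1 -0.4 -2.8] gap 0.213
shift now-axes [-0.016  0.733  0.082] shift in target-axes [-0.016  0.733  0.082] turn [ 0.    -0.001 -0.   ]
scene red 19 [596.90308468 103.81432094 143.25000595] [142. 142. 142. 142. 142. 143. 143. 143. 143. 143. 143. 144. 144. 144.
 144. 144. 144. 144. 145.] 402.63157894736844 211 214 212.73684210526315
head top 137.01960243308798
```

The pin cap now stands at 143, 6 mm above the head top at 137, so it is fully down. I'll return the mallet to where it stood.

Emit:
step_arm(rows=[-0.005, 0.1, 0, 0, 0, 0, 0, -0.01, 0.16, 0, 0, 0, 0, 0, -0.01, 0.16, 0, 0, 0, 0, 0, -0.01, 0.16, 0, 0, 0, 0, 0, -0.01, 0.13, 0, 0, 0, 0, 0, 0, 0.1, 0, 0, 0, 0, 0, 0, 0, 0.13, 0, 0, 0, 0, 0, 0, 0.16, 0, 0, 0, 0, 0, 0, 0.16, 0, 0, 0, 0, 0, 0, 0.16, 0, 0, 0, 0, 0, 0, 0.14, 0, 0, 0, 0, 0, 0, 0.05, 0, 0, 0, 0])

```text
time_s: 11.82
ee_pos: [478.6, 279.5, 0.5]
tool_rot: [[-0.94, -0.342, -0.004], [-0.342, 0.94, -0.003], [0.005, -0.001, -1.0]]
contact_force: [0.3, -0.9, -2.3]
finger_gap: 0.216
finger_force: 117.7
```

Emit:
step_arm(rows=[0, 0, 0, 0, 0, 0, 0, 0, 0, 0.02, 0, 0, 0, 0, 0, 0, 0, 0, 0, 0, 0])

```text
time_s: 12.2
ee_pos: [481.0, 281.0, -0.7]
tool_rot: [[-0.94, -0.342, 0.001], [-0.342, 0.94, 0.001], [-0.001, 0.0, -1.0]]
contact_force: [1.5, 0.0, -2.7]
finger_gap: 0.21
finger_force: 117.7
```

Emit:
step_arm(rows=[0, 0, 0.015, 0, 0, 0, 0, 0, 0, 0.012, 0, 0, 0, 0, 0, 0, 0, 0, 0, 0, 0])

```text
time_s: 12.58
ee_pos: [480.7, 280.8, -7.7]
tool_rot: [[-0.94, -0.342, 0.0], [-0.342, 0.94, 0.0], [-0.001, 0.0, -1.0]]
contact_force: [-1.5, -0.9, 2.7]
finger_gap: 0.211
finger_force: 118.8
```

Emit:
step_arm(rows=[0, 0, 0, 0, 0, 0, 1, 0, 0, 0, 0, 0, 0, 1, 0, 0, 0, 0, 0, 0, 1, 0, 0, 0, 0, 0, 0, 1, 0, 0, -0.1, 0, 0, 0, 1, 0, 0, -0.15, 0, 0, 0, 1, 0, 0, -0.15, 0, 0, 0, 1, 0, 0, -0.15, 0, 0, 0, 1, 0, 0, -0.15, 0, 0, 0, 1, 0, 0, 0, 0, 0, 0, 1])

```text
time_s: 13.82
ee_pos: [482.0, 281.7, 169.7]
tool_rot: [[-0.94, -0.342, 0.005], [-0.342, 0.94, 0.003], [-0.005, 0.001, -1.0]]
contact_force: [-0.6, -0.1, -0.4]
finger_gap: 0.999
finger_force: 0.0
```

Run:
```python
from meas import *
from plan import plan
plan([520,0,170],110)
plan([511.8,-330.5,170],-27.1)
```

```text
t 13.825 at [482.  281.7 169.7] yang 109.98 F [-0.6 -0.1 -0.4] gap 0.999
shift now-axes [ 0.242 -1.111 -0.004] shift in target-axes [ 2.430e-01 -1.111e+00 -1.000e-03] turn [ 0.001  0.003 -0.   ]
t 13.825 at [482.  281.7 169.7] yang 109.98 F [-0.6 -0.1 -0.4] gap 0.999
shift now-axes [ 0.725 -2.342 -0.008] shift in target-axes [-2.126e+00  1.222e+00 -1.000e-03] turn [4.000e-03 1.000e-03 1.523e+00]
```

Emit:
step_arm(rows=[0.035, -0.1, 0, 0, 0, 0, 1, 0.035, -0.17, 0, 0, 0, 0, 1, 0.035, -0.17, 0, 0, 0, 0, 1, 0.035, -0.17, 0, 0, 0, 0, 1, 0.035, -0.17, 0, 0, 0, 0, 1, 0.035, -0.17, 0, 0, 0, 0, 1, 0.035, -0.16, 0, 0, 0, 0, 1, 0, 0, 0, 0, 0, 0.11, 1, 0, 0, 0, 0, 0, 0.11, 1, 0, 0, 0, 0, 0, 0.11, 1, 0, 0, 0, 0, 0, 0.11, 1, 0, 0, 0, 0, 0, 0.11, 1])

```text
time_s: 15.32
ee_pos: [517.3, -1.1, 165.9]
tool_rot: [[-0.867, 0.498, -0.001], [0.498, 0.867, -0.0], [0.001, -0.001, -1.0]]
contact_force: [0.5, 1.3, 0.6]
finger_gap: 0.998
finger_force: 0.0
```

Emit:
step_arm(rows=[0, 0, 0, 0, 0, 0.11, 1, 0, 0, 0, 0, 0, 0.11, 1, 0, 0, 0, 0, 0, 0.11, 1, 0, 0, 0, 0, 0, 0.11, 1, 0, 0, 0, 0, 0, 0.11, 1, 0, 0, 0, 0, 0, 0.11, 1, 0, 0, 0, 0, 0, 0.11, 1, 0, 0, 0, 0, 0, 0.11, 1, 0, 0, 0, 0, 0, 0.09, 1, 0, 0, 0, 0, 0, 0, 1])

```text
time_s: 16.58
ee_pos: [517.3, -0.9, 166.0]
tool_rot: [[0.45, 0.893, -0.001], [0.893, -0.45, -0.001], [-0.001, -0.001, -1.0]]
contact_force: [-0.0, 0.4, 0.8]
finger_gap: 1.001
finger_force: 0.0
```

Run:
```python
from meas import *
from plan import plan
plan([511.8,-330.5,100],-27.1)
```

```text
t 16.575 at [517.3  -0.9 166. ] yang -26.75 F [-0.   0.4  0.8] gap 1.001
shift now-axes [-1.187  0.574  0.265] shift in target-axes [-1.184  0.581  0.264] turn [-0.001  0.001  0.004]
```

Emit:
step_arm(rows=[-0.17, 0.083, 0, 0, 0, 0.004, 1, -0.17, 0.083, 0, 0, 0, 0, 1, -0.17, 0.083, 0.04, 0, 0, 0, 1, -0.17, 0.083, 0.06, 0, 0, 0, 1, -0.17, 0.083, 0.06, 0, 0, 0, 1, -0.17, 0.083, 0.06, 0, 0, 0, 1, -0.164, 0.083, 0.045, 0, 0, 0, 1, 0, 0, 0, 0, 0, 0, 1])

```text
time_s: 17.58
ee_pos: [510.0, -334.9, 99.3]
tool_rot: [[0.459, 0.889, -0.002], [0.889, -0.459, -0.002], [-0.003, -0.001, -1.0]]
contact_force: [-0.0, 0.4, -0.1]
finger_gap: 1.002
finger_force: 0.0
```

```bash
cat > gau.py <<'E'
from meas import *
from plan import plan
def gauge(n,z0=0,g=None):
    m,W=box(n,0,0,640,400,lambda h,s,v:(h>=5)&(h<16)&(s>165)&(v>200))
    if g is None: g=[512,-330]
    m&=(np.hypot(W[...,0]-g[0],W[...,1]-g[1])<60)&(W[...,2]>z0+18)&(W[...,2]<z0+40); P=W[m]
    if len(P)>5: print(n,'orange',len(P),rect(P[:,:2]),np.percentile(P[:,2],[5,50,95]).round(1))
E
python3 - <<'E'
from gau import *
plan([511.8,-330.5,-27],-27.1)
for n in('scene','top'): snap(n); gauge(n)
for n in('scene','top'):
    m,W=box(n,0,0,640,400,lambda h,s,v:(s<70)&(v>110)); m&=(np.hypot(W[...,0]-553,W[...,1]+251)<65)&(W[...,2]<18)
    P=W[m]; print(n,'blade',len(P),rect(P[:,:2]) if len(P) else '')
E
```

```text
t 17.575 at [ 510.  -334.9   99.3] yang -27.3 F [-0.   0.4 -0.1] gap 1.002
shift now-axes [ 0.02  -0.001  0.505] shift in target-axes [ 0.019 -0.001  0.505] turn [-0.001  0.002 -0.002]
scene orange 165 (array([ 516.8, -332.6]), array([77.3, 24.4]), 63.8) [22.2 28.1 31.4]
scene blade 232 (array([ 551.7, -251.3]), array([100. ,  32.4]), 60.2)
top blade 41 (array([ 575.9, -216.6]), array([16.9, 28.2]), 23.1)
```

Emit:
step_arm(rows=[0.01, 0, 0.1, 0, 0, 0, 1, 0, 0, 0.14, 0, 0, 0, 1, 0, 0, 0.13, 0, 0, 0, 1, 0, 0, 0.09, 0, 0, 0, 1, 0, 0, 0.04, 0, 0, 0, 1, 0, 0, 0, 0, 0, 0, 0, 0, 0, 0, 0, 0, 0, 0, 0, 0, 0, 0, 0, 0, 0, 0, 0, 0, 0, 0, 0, 0, 0, 0, 0, 0, 0, 0, 0], force=70)

```text
time_s: 18.92
ee_pos: [514.0, -328.8, -23.3]
tool_rot: [[0.457, 0.89, 0.002], [0.89, -0.457, -0.001], [0.0, 0.002, -1.0]]
contact_force: [0.4, 0.6, 6.5]
finger_gap: 0.264
finger_force: 70.2
```

Emit:
step_arm(rows=[0, 0, -0.06, 0, 0, 0, 0, 0, 0, -0.12, 0, 0, 0, 0, 0, 0, -0.14, 0, 0, 0, 0, 0, 0, -0.1, 0, 0, 0, 0, 0, 0, 0, 0, 0, -0.09, 0, 0, 0, 0, 0, 0, -0.09, 0, 0, 0, 0, 0, 0, -0.09, 0, 0, 0, 0, 0, 0, -0.077, 0, 0, 0, 0, 0, 0, 0, 0])

```text
time_s: 20.05
ee_pos: [513.2, -328.7, 81.5]
tool_rot: [[-0.07, 0.998, 0.001], [0.998, 0.07, -0.0], [-0.0, 0.001, -1.0]]
contact_force: [0.4, -0.2, -1.6]
finger_gap: 0.264
finger_force: 69.2
```

```bash
cat >> gau.py <<'E'
def held(n,g,z0):
    "orange + blade points of the held gauge near its expected axis, fit axis"
    m,W=box(n,0,0,640,400,lambda h,s,v:v>0); hs=cv2.cvtColor(np.load(n+'.npz')['im'],cv2.COLOR_RGB2HSV)
    bl=(hs[...,1]<70)&(hs[...,2]>110)
    a=np.radians(YAW); X=np.array([np.cos(a),np.sin(a)]); Y=np.array([-X[1],X[0]])
    D=W[...,:2]-np.array(g); x=D@X; y=D@Y; z=W[...,2]-z0
    b=bl&(x>45)&(x<150)&(abs(y)<25)&(z>-6)&(z<17)
    B=np.stack([x[b],y[b],z[b]],1)
    print(n,len(B))
    if len(B)<10: return
    k=B[:,0].max()-B[:,0].min()
    f=np.polyfit(B[:,0],B[:,1],1); fz=np.polyfit(B[:,0],B[:,2],1)
    print(' x range',np.percentile(B[:,0],[1,99]).round(1),'yaw err deg',np.degrees(f[0]).round(2),'y at x=50,135',np.polyval(f,[50,135]).round(1),'top z at 45,90,140',np.polyval(fz,[45,90,140]).round(1),'rect',rect(B[:,:2]))
YAW=94.1
E
python3 - <<'E'
from gau import *
plan([614.3,-140.4,77],4.1)
q=bot.read_state()['ee_pos']
g=np.array(q[:2])-2.5*np.array([-.0715,.9974])
for n in('scene','top'): snap(n); held(n,g,q[2]+23.3)
E
```

```text
t 20.05 at [ 513.2 -328.7   81.5] yang 4.0 F [ 0.4 -0.2 -1.6] gap 0.264
shift now-axes [0.723 0.456 0.018] shift in target-axes [0.722 0.457 0.018] turn [ 0.     0.    -0.001]
scene 183
 x range [ 46.4 135.4] yaw err deg 1.35 y at x=50,135 [-5.2 -3.2] top z at 45,90,140 [8.7 5.1 1.1] rect (array([90.9, -3.5]), array([91.3, 23.5]), 0.5)
top 107
 x range [ 90.9 138.6] yaw err deg 5.94 y at x=50,135 [-10.   -1.2] top z at 45,90,140 [11.6  7.   2. ] rect (array([113.5,  -1.8]), array([19.7, 50.7]), 89.6)
```

Emit:
step_arm(rows=[0.1, 0.06, 0, 0, 0, 0, 0, 0.16, 0.1, 0, 0, 0, 0, 0, 0.16, 0.1, 0, 0, 0, 0, 0, 0.16, 0.1, 0, 0, 0, 0, 0, 0.143, 0.088, 0, 0, 0, 0, 0, 0, 0, 0, 0, 0, 0, 0, 0, 0, 0, 0, 0, 0, 0])

```text
time_s: 21.02
ee_pos: [611.9, -140.6, 80.6]
tool_rot: [[-0.07, 0.998, -0.001], [0.998, 0.07, -0.001], [-0.001, -0.001, -1.0]]
contact_force: [-0.0, -0.2, -0.5]
finger_gap: 0.264
finger_force: 69.2
```

```bash
cat > see.py <<'E'
from gau import *
q=np.array(bot.read_state()['ee_pos']); plan([614.3,-140.4,40],4.1)
g=q[:2]-2.5*np.array([-.0715,.9974])
for n in('scene','top'): snap(n); held(n,g,q[2]+23.3)
X=np.array([-.0715,.9974]);Y=np.array([-X[1],X[0]])
c=np.array([601.8,34.6])
for n in('scene','top'):
    m,W=box(n,230,100,430,290,lambda h,s,v:(s<60)&(v>110)); D=W[...,:2]-c; x=D@X;y=D@Y;z=W[...,2]
    p=m&(z>71)&(z<88)&(abs(x)<60)&(abs(y)<50); P=np.stack([x[p],y[p]],1); print(n,'plate (press axes)',len(P),rect(P), 'z',np.median(z[p]).round(1))
    b=m&(z>54)&(z<66)&(x>-90)&(x<-35)&(abs(y)<50); P=np.stack([x[b],y[b]],1)
    if len(P): print(n,'bed',rect(P),np.percentile(P[:,1],[2,98]).round(1),x[b].min().round(1),'z',np.median(z[b]).round(1))
print('gauge origin in press axes',((g-c)@X).round(1),((g-c)@Y).round(1),'tip x',((g-c)@X+140).round(1))
E
python3 see.py; python3 -c "
from h import *
a=np.load('scene.npz')['im'];b=np.load('top.npz')['im']
cv2.imwrite('pics/v1.png',np.hstack([cv2.resize(a[190:290,310:430],(480,400)),cv2.resize(b[110:190,240:304+0],(320,400))])[...,::-1])"
```

```text
t 21.025 at [ 611.9 -140.6   80.6] yang 3.99 F [-0.  -0.2 -0.5] gap 0.264
shift now-axes [0.    0.01  0.163] shift in target-axes [0.    0.01  0.163] turn [-0.     0.    -0.001]
scene 206
 x range [ 45.5 136.1] yaw err deg 1.03 y at x=50,135 [-5.  -3.5] top z at 45,90,140 [9.2 5.1 0.6] rect (array([90.8, -3.6]), array([90.9, 24.6]), 0.5)
top 0
scene plate (press axes) 312 (array([ 3.6, -0.1]), array([63.8, 71.8]), 89.7) z 78.5
scene bed (array([-55.9,  -0.6]), array([41.7, 71.1]), 0.3) [-35.2  32.2] -76.9 z 59.1
top plate (press axes) 0 (array([0., 0.]), array([0., 0.]), 0.0) z nan
gauge origin in press axes -178.0 2.4 tip x -38.0
  return _methods._mean(a, axis=axis, dtype=dtype,
  ret = ret.dtype.type(ret / rcount)
```

View pics/v1.png

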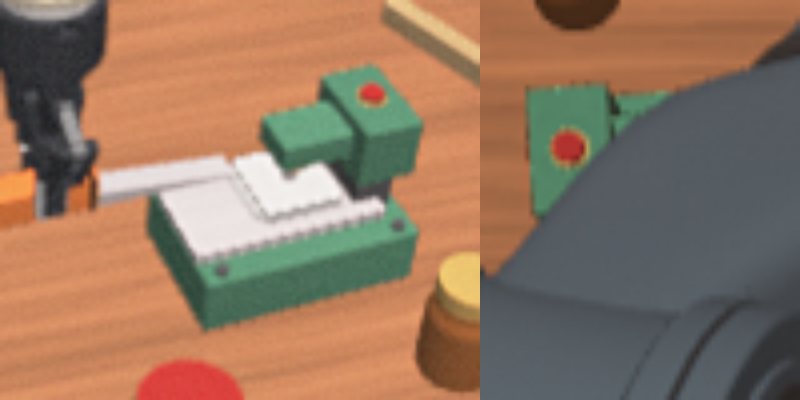

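The gauge is level and in line with the bed. The tip is at scene crop (235,160), just before the lip, and the pin cap is seated on the head. The lateral offset to the bed centre is about 1 mm. I'll lower onto the bed.

Emit:
step_arm(rows=[0, 0, 0.06, 0, 0, 0, 0, 0, 0, 0.07, 0, 0, 0, 0, 0, 0, 0.03, 0, 0, 0, 0, 0, 0, 0, 0, 0, 0, 0])

```text
time_s: 21.62
ee_pos: [611.6, -140.2, 39.5]
tool_rot: [[-0.071, 0.998, -0.002], [0.998, 0.071, 0.0], [0.0, -0.002, -1.0]]
contact_force: [0.2, -0.3, -0.4]
finger_gap: 0.26
finger_force: 69.2
```

Emit:
step_arm(rows=[0, 0, 0.008, 0, 0, 0, 0, 0, 0, 0, 0, 0, 0, 0])

```text
time_s: 21.88
ee_pos: [612.4, -140.2, 38.9]
tool_rot: [[-0.071, 0.997, 0.0], [0.997, 0.071, -0.0], [-0.0, 0.0, -1.0]]
contact_force: [-0.6, 0.2, -1.4]
finger_gap: 0.266
finger_force: 69.2
```

Emit:
step_arm(rows=[0, 0, 0.005, 0, 0, 0, 0, 0, 0, 0, 0, 0, 0, 0])

```text
time_s: 22.12
ee_pos: [612.3, -140.2, 37.5]
tool_rot: [[-0.071, 0.997, 0.0], [0.997, 0.071, -0.0], [-0.0, 0.0, -1.0]]
contact_force: [0.0, -0.4, -0.3]
finger_gap: 0.268
finger_force: 69.2
```

Emit:
step_arm(rows=[0, 0, 0.004, 0, 0, 0, 0, 0, 0, 0, 0, 0, 0, 0])

```text
time_s: 22.38
ee_pos: [612.3, -140.2, 36.4]
tool_rot: [[-0.071, 0.997, 0.0], [0.997, 0.071, -0.0], [-0.0, 0.0, -1.0]]
contact_force: [0.5, 0.6, 1.0]
finger_gap: 0.261
finger_force: 69.4
```

Emit:
step_arm(rows=[0, 0, 0.004, 0, 0, 0, 0, 0, 0, 0, 0, 0, 0, 0])

```text
time_s: 22.62
ee_pos: [612.4, -140.4, 35.7]
tool_rot: [[-0.071, 0.998, 0.0], [0.998, 0.071, -0.0], [-0.0, 0.0, -1.0]]
contact_force: [-0.1, -1.0, 3.3]
finger_gap: 0.269
finger_force: 69.8
```

Emit:
step_arm(rows=[0.025, 0, 0, 0, 0, 0, 0, 0.03, 0, 0, 0, 0, 0, 0, 0.03, 0, 0, 0, 0, 0, 0, 0.03, 0, 0, 0, 0, 0, 0, 0.025, 0, 0, 0, 0, 0, 0, 0, 0, 0, 0, 0, 0, 0])

```text
time_s: 23.38
ee_pos: [610.5, -104.8, 36.0]
tool_rot: [[-0.071, 0.997, 0.002], [0.997, 0.071, -0.0], [-0.0, 0.002, -1.0]]
contact_force: [1.3, -2.9, 6.9]
finger_gap: 0.26
finger_force: 70.3
```

```bash
python3 see.py 2>/dev/null
```

```text
t 23.375 at [ 610.5 -104.8   36. ] yang 4.08 F [ 1.3 -2.9  6.9] gap 0.26
shift now-axes [-0.143  0.005 -0.016] shift in target-axes [-0.143  0.005 -0.016] turn [ 0.001  0.    -0.   ]
scene 289
 x range [ 47.  132.2] yaw err deg 0.77 y at x=50,135 [-4.7 -3.6] top z at 45,90,140 [5.7 4.5 3.1] rect (array([94.6, -0.3]), array([49.1, 99.1]), 90.0)
top 0
scene plate (press axes) 321 (array([3.1, 0.5]), array([72.1, 64.7]), 0.6) z 78.4
scene bed (array([-60.6,   4.2]), array([80. , 54.2]), 85.2) [-35.2  35.1] -89.1 z 59.7
top plate (press axes) 0 (array([0., 0.]), array([0., 0.]), 0.0) z nan
gauge origin in press axes -142.1 1.3 tip x -2.1
```

Emit:
step_arm(rows=[0.02, 0, -0.002, 0, 0, 0, 0, 0, 0, 0, 0, 0, 0, 0])

```text
time_s: 23.72
ee_pos: [609.9, -99.6, 36.2]
tool_rot: [[-0.071, 0.997, 0.001], [0.997, 0.071, 0.0], [-0.0, 0.001, -1.0]]
contact_force: [1.4, -2.1, 5.4]
finger_gap: 0.268
finger_force: 70.0
```

Emit:
step_arm(rows=[0.02, 0, 0, 0, 0, 0, 0, 0, 0, 0, 0, 0, 0, 0])

```text
time_s: 23.98
ee_pos: [609.5, -95.0, 36.2]
tool_rot: [[-0.071, 0.997, 0.001], [0.997, 0.071, -0.0], [-0.0, 0.001, -1.0]]
contact_force: [0.3, -3.3, 5.9]
finger_gap: 0.265
finger_force: 70.1
```

Emit:
step_arm(rows=[0.02, 0, 0, 0, 0, 0, 0, 0, 0, 0, 0, 0, 0, 0])

```text
time_s: 24.22
ee_pos: [609.3, -90.2, 36.3]
tool_rot: [[-0.071, 0.997, 0.001], [0.997, 0.071, -0.0], [-0.001, 0.001, -1.0]]
contact_force: [0.2, -3.7, 6.3]
finger_gap: 0.263
finger_force: 70.2
```

Tip is at about +12.5 with drag at 3.7 N, still only bed friction. I'll continue with a touch less downward push.

Emit:
step_arm(rows=[0.016, 0, -0.002, 0, 0, 0, 0, 0, 0, 0, 0, 0, 0, 0])

```text
time_s: 24.48
ee_pos: [608.5, -85.5, 36.4]
tool_rot: [[-0.072, 0.997, 0.0], [0.997, 0.072, 0.0], [0.0, 0.0, -1.0]]
contact_force: [0.8, -1.8, 4.8]
finger_gap: 0.267
finger_force: 69.9
```

Emit:
step_arm(rows=[0.016, 0, 0, 0, 0, 0, 0, 0, 0, 0, 0, 0, 0, 0])

```text
time_s: 24.72
ee_pos: [608.2, -82.0, 36.4]
tool_rot: [[-0.071, 0.997, 0.0], [0.997, 0.071, -0.0], [-0.0, 0.0, -1.0]]
contact_force: [0.8, -2.1, 5.0]
finger_gap: 0.265
finger_force: 70.0
```

Emit:
step_arm(rows=[0.016, 0, 0, 0, 0, 0, 0, 0, 0, 0, 0, 0, 0, 0])

```text
time_s: 24.98
ee_pos: [608.0, -78.2, 36.5]
tool_rot: [[-0.071, 0.997, 0.0], [0.997, 0.071, -0.0], [-0.0, 0.0, -1.0]]
contact_force: [-0.1, -3.0, 5.1]
finger_gap: 0.267
finger_force: 70.0
```

Emit:
step_arm(rows=[0.012, 0, 0, 0, 0, 0, 0, 0, 0, 0, 0, 0, 0, 0])

```text
time_s: 25.22
ee_pos: [607.8, -75.4, 36.5]
tool_rot: [[-0.071, 0.997, 0.0], [0.997, 0.071, -0.0], [-0.0, 0.0, -1.0]]
contact_force: [0.3, -3.3, 6.4]
finger_gap: 0.265
finger_force: 70.1
```

Emit:
step_arm(rows=[0.012, 0, 0, 0, 0, 0, 0, 0, 0, 0, 0, 0, 0, 0])

```text
time_s: 25.48
ee_pos: [607.6, -72.5, 36.5]
tool_rot: [[-0.071, 0.997, 0.001], [0.997, 0.071, -0.0], [-0.0, 0.0, -1.0]]
contact_force: [0.4, -3.6, 6.0]
finger_gap: 0.266
finger_force: 70.1
```

Emit:
step_arm(rows=[0.012, 0, 0, 0, 0, 0, 0, 0, 0, 0, 0, 0, 0, 0])

```text
time_s: 25.72
ee_pos: [607.4, -69.6, 36.6]
tool_rot: [[-0.071, 0.997, 0.0], [0.997, 0.071, -0.001], [-0.001, 0.0, -1.0]]
contact_force: [-0.2, -4.0, 6.7]
finger_gap: 0.261
finger_force: 70.1
```

Emit:
step_arm(rows=[0.012, 0, -0.002, 0, 0, 0, 0, 0, 0, 0, 0, 0, 0, 0])

```text
time_s: 25.98
ee_pos: [606.7, -65.6, 36.6]
tool_rot: [[-0.071, 0.997, -0.001], [0.997, 0.071, 0.0], [0.001, -0.001, -1.0]]
contact_force: [0.0, -1.3, 2.7]
finger_gap: 0.265
finger_force: 69.8
```

Emit:
step_arm(rows=[0.012, 0, 0, 0, 0, 0, 0, 0, 0, 0, 0, 0, 0, 0])

```text
time_s: 26.22
ee_pos: [606.6, -64.1, 36.7]
tool_rot: [[-0.07, 0.998, -0.0], [0.998, 0.07, -0.001], [-0.001, -0.0, -1.0]]
contact_force: [-0.7, -4.8, 2.1]
finger_gap: 0.263
finger_force: 69.6
```

```bash
python3 see.py 2>/dev/null
```

```text
t 26.225 at [606.6 -64.1  36.7] yang 4.03 F [-0.7 -4.8  2.1] gap 0.263
shift now-axes [-0.306  0.009 -0.013] shift in target-axes [-0.306  0.009 -0.013] turn [-0.     0.001 -0.001]
scene 165
 x range [ 45.9 143.2] yaw err deg -0.77 y at x=50,135 [-6.1 -7.2] top z at 45,90,140 [ 3.8  7.3 11.3] rect (array([97.3, -0.1]), array([ 49.5, 103. ]), 89.8)
top 0
scene plate (press axes) 327 (array([-9.5, -0.8]), array([62.7, 99.4]), 87.7) z 78.5
scene bed (array([-55.5,  -7.9]), array([71.6, 41.1]), 88.9) [-36.7  23.5] -76.5 z 58.9
top plate (press axes) 0 (array([0., 0.]), array([0., 0.]), 0.0) z nan
gauge origin in press axes -101.3 2.3 tip x 38.7
```

Drag is rising with less downward push, so the plate contact has begun. I'll continue in 3 mm steps.

Emit:
step_arm(rows=[0.012, 0, 0, 0, 0, 0, 0, 0, 0, 0, 0, 0, 0, 0])

```text
time_s: 26.58
ee_pos: [606.4, -61.8, 36.7]
tool_rot: [[-0.07, 0.998, -0.0], [0.998, 0.07, -0.002], [-0.002, -0.0, -1.0]]
contact_force: [0.1, -6.3, -0.1]
finger_gap: 0.263
finger_force: 69.5
```

Emit:
step_arm(rows=[0.012, 0, 0, 0, 0, 0, 0, 0, 0, 0, 0, 0, 0, 0])

```text
time_s: 26.82
ee_pos: [606.2, -59.1, 36.7]
tool_rot: [[-0.069, 0.998, -0.0], [0.998, 0.069, -0.002], [-0.002, -0.0, -1.0]]
contact_force: [0.3, -7.9, 1.8]
finger_gap: 0.267
finger_force: 69.5
```

Emit:
step_arm(rows=[0.012, 0, 0, 0, 0, 0, 0, 0, 0, 0, 0, 0, 0, 0])

```text
time_s: 27.08
ee_pos: [605.9, -56.3, 36.7]
tool_rot: [[-0.069, 0.998, -0.0], [0.998, 0.069, -0.002], [-0.002, -0.0, -1.0]]
contact_force: [0.4, -8.2, 0.9]
finger_gap: 0.265
finger_force: 69.5
```

```bash
python3 see.py 2>/dev/null; python3 -c "
from h import *
a=np.load('scene.npz')['im']
cv2.imwrite('pics/v2.png',cv2.resize(a[190:280,320:440],None,fx=6,fy=6)[...,::-1])"
```

```text
t 27.075 at [605.9 -56.3  36.7] yang 3.98 F [ 0.4 -8.2  0.9] gap 0.265
shift now-axes [-0.338  0.01  -0.012] shift in target-axes [-0.338  0.009 -0.013] turn [-0.     0.001 -0.001]
scene 137
 x range [ 45.6 148.4] yaw err deg -0.0 y at x=50,135 [-7.4 -7.4] top z at 45,90,140 [5.5 3.6 1.4] rect (array([97. , -0.4]), array([ 49.2, 103.4]), 89.9)
top 0
scene plate (press axes) 329 (array([-5.7, -0.5]), array([62.9, 94. ]), 86.6) z 79.1
scene bed (array([-55.9,  -7. ]), array([41., 58.]), 1.2) [-35.3  -7.2] -76.3 z 59.0
top plate (press axes) 0 (array([0., 0.]), array([0., 0.]), 0.0) z nan
top bed (array([-70.5,  30.7]), array([9., 3.]), 66.1) [26.2 34.8] -70.9 z 60.8
gauge origin in press axes -93.5 2.4 tip x 46.5
```

View pics/v2.png

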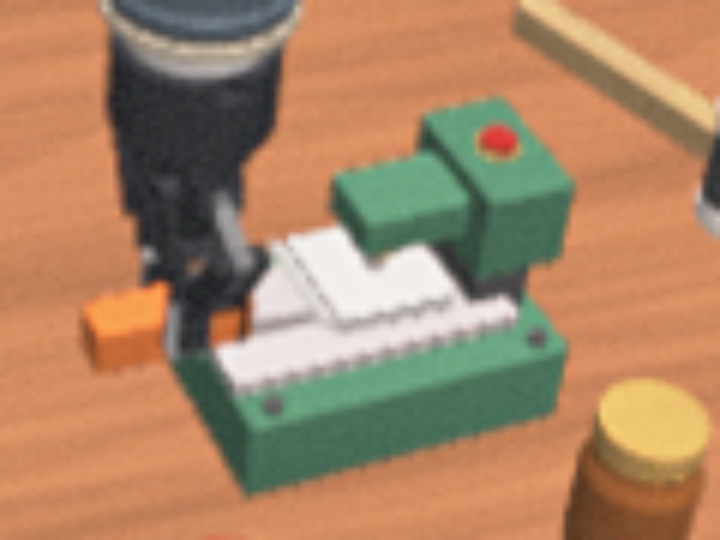

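The blade is in the mouth, central and flat. The plate is lifted by about 0.6 mm, drag is about 8 N, and the mallet stands on the bench at the right. I'll settle and hand in.

Emit:
step_arm(rows=[0, 0, 0, 0, 0, 0, 0, 0, 0, 0, 0, 0, 0, 0, 0, 0, 0, 0, 0, 0, 0, 0, 0, 0, 0, 0, 0, 0])

```text
time_s: 27.68
ee_pos: [605.9, -56.3, 36.7]
tool_rot: [[-0.069, 0.998, -0.0], [0.998, 0.069, -0.002], [-0.002, -0.0, -1.0]]
contact_force: [-0.7, -8.0, 1.0]
finger_gap: 0.264
finger_force: 69.5
```

```bash
python3 -c "
from rig import bot
s=bot.read_state();print(s['ee_pos'],s['contact_force'],s['finger_gap']);print(bot.job_done())"
```

```text
[605.9475779  -56.30770411  36.68401563] [-0.73750532 -7.99997948  0.97063849] 0.2642822203871234
the job is handed in; nothing more can be done
None
```

I handed the job in at about 28 s: the pin is fully down by the mallet, the mallet stands released on the bench off the press, and the gauge is held still and snug in the mouth with about 8 N of drag and roughly 0.6 mm of plate lift; no verdict was returned.

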